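# Dock the work torch in its tip-up charger

### The job

Put the yellow torch on charge. It lies in the flat cradle of its charging dock: push it along until its butt is fully home in the cup, only then swing the orange-handled lever across to its stop so that cup and torch stand upright, and then press the green key and after it the blue key all the way down, one at a time. Do not press the red key, and leave the other things on the bench where they are.

Things in the scene. Friction and masses are not known exactly. Their poses are not given: they have to be found in the camera images.
- dock: Fixed charging dock: black base plate 110 x 230 x 12 mm with two grey uprights (top 65 mm above the bench) that carry a hinge. Origin on the bench straight below the hinge; the hinge axis runs along the dock's x, 50 mm above the bench. The flat cradle points along the dock's +y.
- cradle (a joint): Hinged cradle, rad: 0 = lying flat along the dock's +y (start), 1.57 = upright at its stop. It carries a cup and beyond its mouth an aluminium trough. The cup's centre line crosses the hinge axis, so flat it is 50 mm above the bench. Stiff hinge (friction about 0.2 N m): it stays upright when left there; swinging it by the lever bar takes under 12 N.
- cup_floor (a point): Centre of the inner floor of the grey round cup (inner diameter 30 mm, outer 37 mm), 12 mm from the hinge axis; the torch's butt must rest here.
- cup_mouth (a point): Centre of the cup's mouth, 56 mm from its floor, 68 mm from the hinge axis. The trough (34 mm wide) runs on from it to 216 mm from the hinge axis; its bed lies 13 mm below the cup's centre line and its side rails rise only to 6 mm below that line.
- lever_bar (a point): Middle of the lever's orange cross bar (54 mm long along dock x, 14 mm thick), 80 mm from the hinge axis on a 10 mm steel arm, 95 mm to the dock's -x side of the cup. At the start the arm leans 45 degrees to dock +y, bar 107 mm above the bench; pushed to dock -y it passes over the top (130 mm high) and stops leaning 45 degrees the other way, 113 mm across.
- torch: Loose yellow cylindrical torch with black lamp end, 26 mm diameter, 150 mm long, 0.09 to 0.18 kg. Origin at its middle on its centre line; its +y runs from butt to lamp. It starts lying in the trough with its butt 6 to 46 mm outside the cup's mouth.
- torch_butt (a point): Centre of the torch's butt face (chamfered 4 mm), 75 mm from its middle.
- torch_lamp (a point): Centre of the torch's flat lamp face, 75 mm from its middle, the end to push on.
- panel: Fixed grey control box 100 x 170 x 40 mm; origin under its centre. Three round keys stand on its top in a row along its y, 50 mm apart, in changing order of colour.
- green (a joint): Green spring key, m pressed: 0 = up, 0.006 = fully down (about 5 N).
- green_top (a point): Centre of the top face of the green key (28 mm diameter, in a 44 mm wide black collar), 62 mm above the bench, 10 mm above the collar; it moves straight down.
- blue (a joint): Blue spring key, m pressed: 0 = up, 0.006 = fully down (about 5 N).
- blue_top (a point): Centre of the top face of the blue key (28 mm diameter, in a 44 mm wide black collar), 62 mm above the bench, 10 mm above the collar; it moves straight down.
- red (a joint): Red spring key, m pressed; not to be pressed.
- red_top (a point): Centre of the top face of the red key (28 mm diameter, in a 44 mm wide black collar), 62 mm above the bench, 10 mm above the collar; it moves straight down.
- tape: Roll of blue tape lying flat, 90 mm across, 24 mm high: bystander.
- driver: Screwdriver lying on the bench: bystander.
- glue: Glue bottle, 60 mm across, 170 mm high: bystander.
- jar: Clear jar, 70 mm across, 80 mm high: bystander.
- spanner: Spanner lying on the bench: bystander.
- offcut: Timber offcut 60 x 120 x 38 mm: bystander.
- hammer: Hammer lying on the bench: bystander.

How it is judged:
On the way, in this order (a step that is already met when the one before it is completed fails the run):
1. the torch's butt is home in the cup (within 8 mm of the cup floor's centre) with the cradle still flat (below 0.15 rad) (distance between torch_butt and cup_floor below 0.008 m and value of joint cradle below 0.15 rad), for 0.2 s.
2. the cradle stands upright at its stop (above 1.5 rad) with the torch standing home in its cup (value of joint cradle above 1.5 rad and distance between torch_butt and cup_floor below 0.008 m and angle between torch's own y axis and vertical below 0.15 rad), for 0.2 s.
3. the green key is pressed down (more than 4.5 mm), alone (value of joint green above 0.0045 m and value of joint blue below 0.002 m), for 0.02 s.
4. then the blue key is pressed down (more than 4.5 mm), alone (value of joint blue above 0.0045 m and value of joint green below 0.002 m), for 0.02 s.
At the end, for the whole second after the job is handed in: The cradle stands upright at its stop (above 1.5 rad), the torch stands at rest in the cup, lamp up, within 0.15 rad of vertical and with its butt within 8 mm of the cup floor's centre, and all three keys are up again (all of step 2 and linear speed of torch below 0.02 m/s and value of joint each of green, blue, red below 0.002 m); the robot touches nothing.
It fails at once if the red key is pressed (more than 3 mm) (value of joint red above 0.003 m).
It fails at once if the green or blue key is pressed before the cradle is upright (value of joint cradle below 1.4 rad and value of joint any of green, blue above 0.003 m).
It fails at once if the green and blue keys are down together (value of joint each of green, blue above 0.003 m).
It fails at once if the cradle is swung up (above 0.3 rad) while the torch is not home in the cup (value of joint cradle above 0.3 rad and distance between torch_butt and cup_floor above 0.02 m).
It fails at once if a bystander is moved by more than 30 mm (distance of any of tape, driver, glue, jar, spanner, offcut, hammer from where it was at the start of the episode above 0.03 m).
It also fails if it takes over 51 s, if anything falls off the work surface, if the arm or the gripper's body presses on something with over 40 N, if the wrist force passes 120 N, or if a joint passes its speed limit or range.

### The arm

A 6-joint arm with a two-finger parallel gripper is mounted at the origin on the work surface. World frame = base frame: x ahead of the robot, y to its left, z up, the work surface at z = 0. Lengths are in m, angles in rad, forces in N, time in s.
With the tool pointing down it reaches from about 0.225 to 0.875 m from the base axis. Payload 3.4 kg.
Tool frame: the origin (TCP) lies midway between the tips of the shut fingers; the grasp point (between the pads) lies manip.grip_depth behind it (manip.grip_depth is the distance from the TCP to the grasp point, in m); z points along the fingers, y is the line along which they close (so a half turn about z gives the same grasp; the last joint's range is limited). The gripper opens to 85 mm and grips with 20 to 120 N. Pads are 22 mm wide; open, the fingers measure 114 mm over their backs; the gripper's body (76 mm by 85 mm) begins 54 mm behind the grasp point. The pads swing forward as they close: fully open they stand 13 mm farther back than shut.
Start: joints at [0.983, 0.276, 1.505, -0, 1.361, -0.121], TCP at [0.259, 0.514, 0.231] pointing down, gripper open.
Joint ranges: [-2.89, 2.89], [-0.75, 2.08], [0.22, 2.7], [-1.18, 4.32], [0.11, 2.71], [-2.7, 2.7]. Speed limits (rad/s): [2.57, 2.57, 3.14, 3.14, 3.14, 3.14].

### API

Orientations are given as a rotation vector (axis times angle).
In Python, from cell import status, cams, hand_in, manip gives the robot as it stands.
- The arm moves only by the shell command python3 -m creep 'ROWS' [FORCE]. ROWS is JSON, a list of rows, each an object of numbers: "claw": the finger opening in mm, from 0 to 85.4; "dx", "dy", "dz": the shift along the tool's x, y, z in units of 40 mm (1.0 is 40 mm); "yaw": the turn about the tool's z in units of 5 degrees (1.0 is 5 degrees). A call has 1 to 10 rows; each row shifts and turns the commanded pose from where the row before left it, along the tool's axes as they then stand; what a row does not reach is not made up. A row lasts 1/12 s, in which the tool goes at most 41.7 mm and 7.16 degrees, less where a joint would pass 70% of its speed; a pose out of reach is approached as far as the arm can. A call is refused whole if a number of a shift passes 1 or a number of a turn 1, either way. A call with a gripper value outside its range is refused whole. The fingers move at their own pace and stop on an object; FORCE is the grip in N (left out, the last holds). Time passes only in rows, so rows that do not move let the fingers close. It gives the time, the measured TCP pose, the force, the opening and the grip force at its end, in the units of the state.
- status.state(): the state, without advancing time (a new reading comes with each control period).
- cams.read_camera(name): name is "scene" or "top" or "wrist"; returns a dict with "pixels" (480x640x3 uint8, blue, green, red), "intrinsics" (3x3 intrinsics, pixels), "dist_coeffs" ([k1, k2, p1, p2, k3] as OpenCV has them; the pictures are not rectified), "R" (3x3) and "t" (3): a world point X has camera coordinates R X + t; the wrist camera has in their place "T_tool_cam" (4x4, takes a point from camera to tool coordinates, whose origin is the TCP and whose axes are the flange's). Camera axes: x right, y down, z forward; pixel columns grow to the right and rows downward; lengths in m; the calibration is good to about 2 mm. A picture is of the moment at which its call begins: read the wrist's pose just before it. There is no depth.
- hand_in(): hands the job in; it is judged then, once.
The state is a dict: "t": time; "joint_pos": joint angles; "qvel": joint speeds; "joint_torque": joint torques, N m; "ee_pos": TCP position; "orientation": TCP orientation; "contact_force": force on the tool from outside, world axes, zero at the start; "ft_torque": the same for the moment, N m; "gripper_width": finger opening in m; "finger_force": force on a finger pad.
Only numpy, scipy, OpenCV 4.12 (cv2) and the standard library are available. Lean on these libraries where they do the work, as an engineer would, in place of code of your own. Each camera call takes 0.05 s, during which the arm holds its last target. There are 200 camera calls.

## Working session

There is one attempt and no reset: what is moved stays moved. The work goes in short steps, Python scripts to look and compute and a shell command to move; the robot and the scene stay as the last step left them, time stands still between calls to the robot, and variables do not carry over. Pictures are saved under pics/ and viewed, at most 10 in all, crops included, and the job is handed in when it is done.

```bash
ls; mkdir -p pics
python3 - <<'E'
from cell import status,cams,manip
import cv2,numpy as np
s=status.state(); print({k:np.round(v,3).tolist() for k,v in s.items()}, manip.grip_depth)
for n in("top","scene"):
    c=cams.read_camera(n); cv2.imwrite(f"pics/{n}0.png",c["pixels"])
    print(n,c["intrinsics"],c["dist_coeffs"],c["R"],c["t"])
    np.savez(f"{n}.npz",**{k:np.array(v) for k,v in c.items()})
E
```

```text
pics
{'t': 0.0, 'joint_pos': [0.983, 0.277, 1.506, 0.0, 1.361, -0.121], 'qvel': [-0.001, 0.001, 0.001, 0.0, 0.001, -0.001], 'joint_torque': [0.001, -41.677, -24.581, -0.0, 0.011, 0.0], 'ee_pos': [0.258, 0.513, 0.23], 'orientation': [-0.726, -3.056, 0.003], 'contact_force': [0.374, -0.455, 1.122], 'ft_torque': [0.005, -0.006, -0.01], 'finger_force': 0.0, 'gripper_width': 0.085} 0.0187
top [[536.34935155   0.         310.70163603]
 [  0.         536.34935155 243.13992224]
 [  0.           0.           1.        ]] [-0.0117749  0.         0.         0.         0.       ] [[-0.02905421 -0.99955556 -0.00667349]
 [-0.99436797  0.02958289 -0.10177026]
 [ 0.10192245  0.00367905 -0.99478554]] [0.01076432 0.58401376 1.29425541]
scene [[495.50459659   0.         316.9914727 ]
 [  0.         495.50459659 238.4456878 ]
 [  0.           0.           1.        ]] [-0.12244947  0.          0.          0.          0.        ] [[ 0.2749699   0.96132813 -0.01548478]
 [ 0.53581452 -0.16659265 -0.8277377 ]
 [-0.79830718  0.21930598 -0.56090153]] [-0.13685101 -0.22964868  1.76785756]
```

View pics/top0.png

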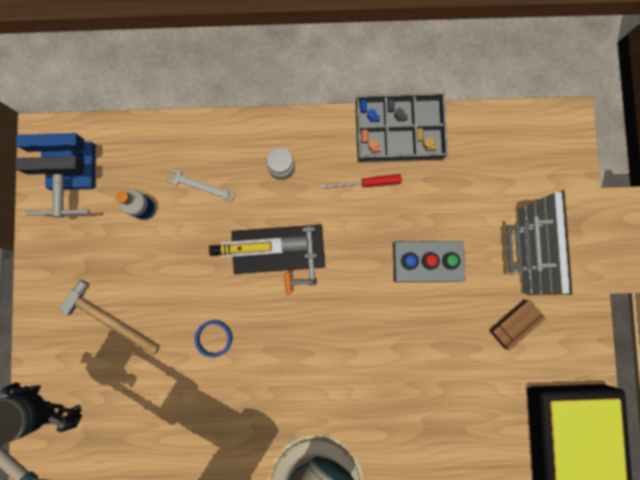

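View pics/scene0.png

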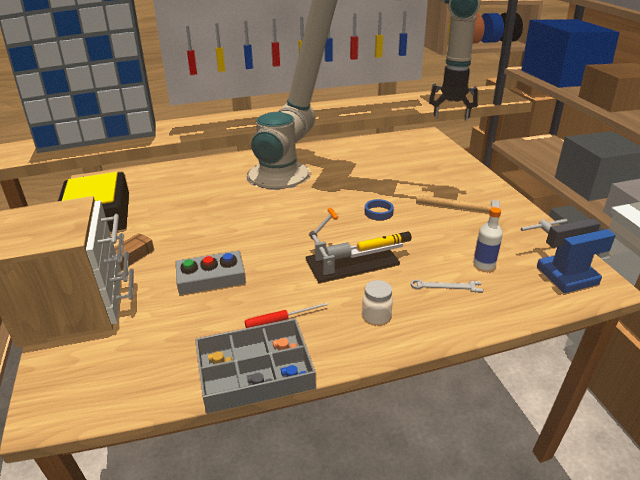

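The top view shows the dock with the torch lamp at about (210,251), the cup at (293,244) and the orange bar at (289,282). The keys are blue (410,261), red (431,261) and green (453,261). Next I'll measure these precisely.

```bash
cat > h.py <<'E'
import cv2,numpy as np
def load(n):
    return dict(np.load(n+".npz"))
def unproj(c,uv,z):
    p=cv2.undistortPoints(np.array([[uv]],float),c["intrinsics"],c["dist_coeffs"])[0,0]
    d=c["R"].T@np.array([p[0],p[1],1]); o=-c["R"].T@c["t"]
    return o+d*(z-o[2])/d[2]
def proj(c,X):
    return cv2.projectPoints(np.array(X,float).reshape(-1,1,3),cv2.Rodrigues(c["R"])[0],c["t"],c["intrinsics"],c["dist_coeffs"])[0][:,0]
def blobs(img,lo,hi,roi):
    x0,y0,x1,y1=roi
    m=cv2.inRange(cv2.cvtColor(img,cv2.COLOR_BGR2HSV),lo,hi)[y0:y1,x0:x1]
    n,l,s,ce=cv2.connectedComponentsWithStats(m)
    i=1+np.argmax(s[1:,4]); ys,xs=np.where(l==i)
    return ce[i]+[x0,y0],s[i,4],np.c_[xs+x0,ys+y0]
E
python3 - <<'E'
from h import *
t=load("top");s=load("scene");I=t["pixels"];J=s["pixels"]
C={"blue":((100,120,50),(130,255,255)),"red":((0,150,50),(6,255,255)),"green":((45,100,40),(85,255,255)),"orange":((5,170,120),(16,255,255)),"yellow":((20,150,120),(32,255,255))}
for n,z,r,r2 in(("blue",.062,(395,245,465,280),(170,245,245,290)),("red",.062,(395,245,465,280),(170,245,245,290)),("green",.062,(395,245,465,280),(170,245,245,290)),("orange",.107,(280,268,300,300),(320,200,345,225)),("yellow",.05,(205,235,285,262),(350,225,415,260))):
    try:
        a,k,p=blobs(I,*C[n],r); b,k2,p2=blobs(J,*C[n],r2)
        print(n,a,k,unproj(t,a,z).round(4),"scene",b,k2,unproj(s,b,z).round(4))
        if n in("yellow","orange"): print(cv2.minAreaRect(p.astype(np.float32)),p.min(0),p.max(0))
    except Exception as e: print(n,e)
# base plate
m=cv2.inRange(I,(0,0,0),(60,60,60))[220:280,228:330]
ys,xs=np.where(m);r=cv2.minAreaRect(np.c_[xs+228,ys+220].astype(np.float32))
bp=[unproj(t,q,.012) for q in cv2.boxPoints(r)];print("plate",np.round(bp,4))
a=cv2.resize(I[220:305,200:335],None,fx=5.9,fy=5.9,interpolation=cv2.INTER_CUBIC)[:,:800]
cv2.imwrite("pics/crop.png",a[:500])
E
```

```text
blue [410.5        260.40677966] 118 [ 0.532  -0.2446  0.062 ] scene [227.46153846 255.98076923] 52 [ 0.5313 -0.2455  0.062 ]
red [431.29166667 260.24166667] 120 [ 0.531  -0.2944  0.062 ] scene [207.95   260.2875] 80 [ 0.5352 -0.2956  0.062 ]
green [452.09917355 260.00826446] 121 [ 0.53   -0.3443  0.062 ] scene [187.89473684 263.57894737] 76 [ 0.5343 -0.346   0.062 ]
orange [287.54545455 282.23636364] 110 [0.4871 0.0494 0.107 ] scene [332.34920635 213.19047619] 63 [0.4823 0.0492 0.107 ]
((287.5, 282.5), (21.0, 5.0), 90.0) [285 272] [290 293]
yellow [245.39295393 247.56368564] 369 [0.5759 0.1525 0.05  ] scene [377.82926829 241.8401084 ] 369 [0.5691 0.1491 0.05  ]
((245.35267639160156, 247.5109405517578), (7.793463706970215, 49.2354850769043), 85.76361083984375) [221 243] [270 253]
plate [[ 0.6211  0.1908  0.012 ]
 [ 0.631  -0.0312  0.012 ]
 [ 0.5283 -0.0356  0.012 ]
 [ 0.5185  0.1847  0.012 ]]
```

View pics/crop.png

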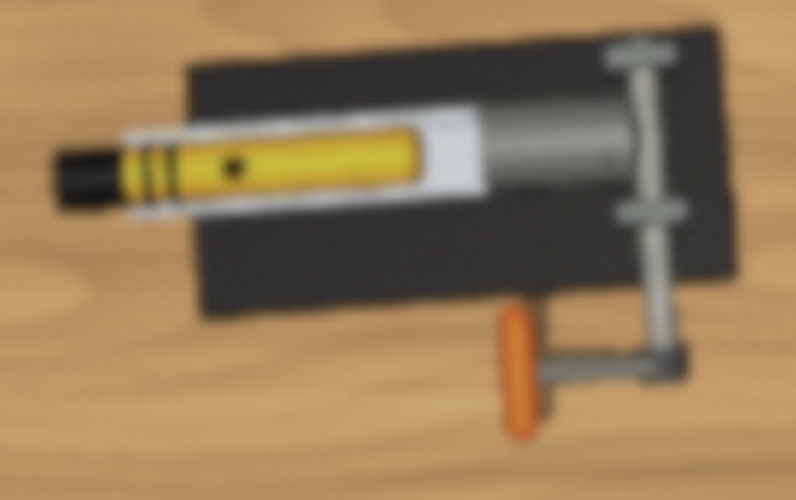

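The crop shows the lamp end at about (209.3,250.5) in full pixels, the butt at (271,246), the mouth at (282,245) and the hinge shaft at (308.7,243.5). The dock yaw is about +2.5°.

Run:
```python
from h import *
t=load("top");s=load("scene")
y=np.array([-.0445,.999]);x=np.array([.999,.0445])
P={k:unproj(t,uv,z)[:2] for k,uv,z in(("lamp",(209.3,250.5),.05),("butt",(271.2,246),.053),("mouth",(282.2,245.2),.06),("hinge",(309,243.5),.055),("bar",(287.5,282.3),.111))}
for k,v in P.items(): print(k,v.round(4))
for k in("lamp","butt","mouth","hinge"): print(k,"along",((P[k]-P["bar"])@y).round(4),"across",((P[k]-P["bar"])@x).round(4))
O=P["bar"]+95*x/1000-.0566*y
print("O from bar",O)
for O in (O,np.array(P["hinge"])):
  q=lambda a,b,z:[*(O+a*x+b*y),z]
  print(O,proj(t,[q(0,0,.05),q(0,.068,.0685),q(0,.216,.04),q(-.095,.0566,.107)]).round(1),proj(s,[q(0,0,.05),q(0,.068,.0685),q(0,.216,.04),q(-.095,.0566,.107)]).round(1))
from scipy.spatial.transform import Rotation as R
from cell import status
st=status.state();M=R.from_rotvec(st["orientation"]).as_matrix();print(M.round(3),st["ee_pos"])
```

```text
lamp [0.5714 0.2405]
butt [0.5776 0.0895]
mouth [0.578  0.0623]
hinge [ 0.5807 -0.0024]
bar [0.4868 0.0493]
lamp along 0.1873 across 0.0929
butt along 0.0361 across 0.0924
mouth along 0.009 across 0.0917
hinge along -0.0558 across 0.0915
O from bar [ 0.58426228 -0.00304549]
[ 0.58426228 -0.00304549] [[309.3 242.3]
 [280.9 243.6]
 [221.4 249.2]
 [287.6 282.4]] [[324.8 255. ]
 [349.6 244. ]
 [400.3 242. ]
 [332.9 214. ]]
[ 0.58074556 -0.0023565 ] [[309.  243.7]
 [280.6 245. ]
 [221.1 250.6]
 [287.3 283.9]] [[324.7 254.2]
 [349.4 243.2]
 [400.  241.3]
 [332.8 213.3]]
[[-0.893  0.45  -0.001]
 [ 0.45   0.893 -0.001]
 [ 0.    -0.002 -1.   ]] [0.25849171 0.51308496 0.23051558]
```

```bash
python3 -m creep '[{"claw":0,"yaw":-0.98},{"claw":0,"yaw":-0.98},{"claw":0,"yaw":-0.98},{"claw":0,"yaw":-0.98},{"claw":0,"yaw":-0.98},{"claw":0,"yaw":-0.98}]' 40
python3 -m creep '[{"claw":0,"dx":-0.75,"dy":-0.57},{"claw":0,"dx":-0.75,"dy":-0.57},{"claw":0,"dx":-0.75,"dy":-0.57},{"claw":0,"dx":-0.75,"dy":-0.57},{"claw":0,"dx":-0.75,"dy":-0.57},{"claw":0,"dx":-0.75,"dy":-0.57},{"claw":0,"dx":-0.75,"dy":-0.57},{"claw":0,"dx":-0.75,"dy":-0.57},{"claw":0,"dx":-0.75,"dy":-0.57},{"claw":0,"dx":-0.75,"dy":-0.57}]'
```

```text
invalid input
invalid input
```

```bash
python3 -m creep '[{"claw":0,"dx":0,"dy":0,"dz":0,"yaw":-0.98},{"claw":0,"dx":0,"dy":0,"dz":0,"yaw":-0.98},{"claw":0,"dx":0,"dy":0,"dz":0,"yaw":-0.98},{"claw":0,"dx":0,"dy":0,"dz":0,"yaw":-0.98},{"claw":0,"dx":0,"dy":0,"dz":0,"yaw":-0.98},{"claw":0,"dx":0,"dy":0,"dz":0,"yaw":-0.98}]' 40
```

```text
t: 0.6
ee_pos: [0.2586, 0.5132, 0.2308]
orientation: [0.079, -3.14, 0.001]
contact_force: [0.3, 0.1, -0.1]
gripper_width: 0.0121
finger_force: 0.0
```

```bash
python3 -m creep '[{"claw":0,"dx":-0.75,"dy":-0.57,"dz":0,"yaw":0},{"claw":0,"dx":-0.75,"dy":-0.57,"dz":0,"yaw":0},{"claw":0,"dx":-0.75,"dy":-0.57,"dz":0,"yaw":0},{"claw":0,"dx":-0.75,"dy":-0.57,"dz":0,"yaw":0},{"claw":0,"dx":-0.75,"dy":-0.57,"dz":0,"yaw":0},{"claw":0,"dx":-0.75,"dy":-0.57,"dz":0,"yaw":0},{"claw":0,"dx":-0.75,"dy":-0.57,"dz":0,"yaw":0},{"claw":0,"dx":-0.75,"dy":-0.57,"dz":0,"yaw":0},{"claw":0,"dx":-0.75,"dy":-0.57,"dz":0,"yaw":0},{"claw":0,"dx":-0.75,"dy":-0.57,"dz":0,"yaw":0}]'
```

```text
t: 1.43
ee_pos: [0.5701, 0.2982, 0.2308]
orientation: [0.072, -3.14, 0.0]
contact_force: [-0.1, 0.8, -0.2]
gripper_width: -0.0003
finger_force: 0.0
```

```bash
python3 -m creep '[{"claw":0,"dx":0,"dy":0,"dz":0.91,"yaw":0},{"claw":0,"dx":0,"dy":0,"dz":0.91,"yaw":0},{"claw":0,"dx":0,"dy":0,"dz":0.91,"yaw":0},{"claw":0,"dx":0,"dy":0,"dz":0.91,"yaw":0},{"claw":0,"dx":0,"dy":0,"dz":0.92,"yaw":0},{"claw":0,"dx":0,"dy":0,"dz":0,"yaw":0},{"claw":0,"dx":0,"dy":-0.4,"dz":0,"yaw":0},{"claw":0,"dx":0,"dy":-0.3,"dz":0,"yaw":0},{"claw":0,"dx":0,"dy":0,"dz":0,"yaw":0}]'
python3 - <<'E'
from cell import cams
import cv2
I=cams.read_camera("top")["pixels"];J=cams.read_camera("scene")["pixels"]
a=cv2.resize(I[210:300,170:330],(800,450)[::1],interpolation=cv2.INTER_CUBIC)
cv2.imwrite("pics/pre.png",cv2.vconcat([a[:290],cv2.resize(J[190:280,300:560],(800,277))]))
E
```

```text
t: 2.18
ee_pos: [0.572, 0.2694, 0.0514]
orientation: [-0.07, 3.137, -0.001]
contact_force: [0.4, 0.3, 0.5]
gripper_width: -0.0002
finger_force: 0.0
```

View pics/pre.png

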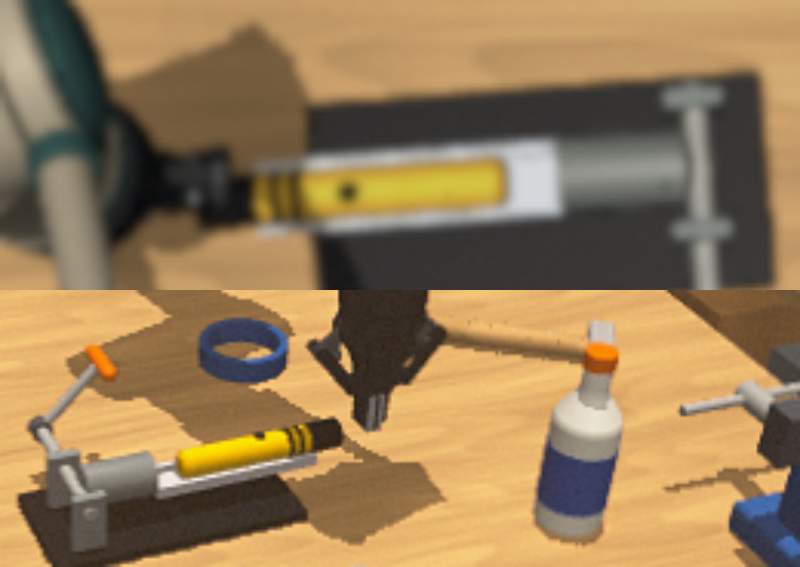

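The lamp face is just ahead of the closed fingers, and the torch is undisturbed and in line. Next I'll push.

```bash
python3 -m creep '[{"claw":0,"dx":0,"dy":-0.1,"dz":0.08,"yaw":0},{"claw":0,"dx":0,"dy":-0.2,"dz":0,"yaw":0},{"claw":0,"dx":0,"dy":-0.2,"dz":0,"yaw":0},{"claw":0,"dx":0,"dy":-0.2,"dz":0,"yaw":0},{"claw":0,"dx":0,"dy":-0.2,"dz":0,"yaw":0},{"claw":0,"dx":0,"dy":-0.2,"dz":0,"yaw":0},{"claw":0,"dx":0,"dy":-0.2,"dz":0,"yaw":0},{"claw":0,"dx":0,"dy":-0.2,"dz":0,"yaw":0}]'
python3 -m creep '[{"claw":0,"dx":0,"dy":-0.2,"dz":0,"yaw":0},{"claw":0,"dx":0,"dy":-0.2,"dz":0,"yaw":0},{"claw":0,"dx":0,"dy":-0.1,"dz":0,"yaw":0},{"claw":0,"dx":0,"dy":-0.1,"dz":0,"yaw":0}]'
```

```text
t: 2.95
ee_pos: [0.5733, 0.2111, 0.0459]
orientation: [-0.072, 3.14, 0.001]
contact_force: [0.7, 2.1, 2.4]
gripper_width: -0.0003
finger_force: 1.2
t: 3.28
ee_pos: [0.5742, 0.1871, 0.0457]
orientation: [0.072, -3.141, -0.0]
contact_force: [0.1, 3.5, 1.8]
gripper_width: 0.0005
finger_force: 1.1
```

```bash
python3 -m creep '[{"claw":0,"dx":0,"dy":-0.1,"dz":0,"yaw":0},{"claw":0,"dx":0,"dy":-0.1,"dz":0,"yaw":0},{"claw":0,"dx":0,"dy":-0.1,"dz":0,"yaw":0}]'
python3 -m creep '[{"claw":0,"dx":0,"dy":-0.06,"dz":0,"yaw":0},{"claw":0,"dx":0,"dy":-0.06,"dz":0,"yaw":0}]'
```

```text
t: 3.53
ee_pos: [0.5747, 0.1756, 0.0457]
orientation: [0.073, -3.141, -0.0]
contact_force: [0.2, 1.5, 1.1]
gripper_width: -0.0001
finger_force: 1.1
t: 3.7
ee_pos: [0.5749, 0.1708, 0.0456]
orientation: [0.073, -3.141, -0.0]
contact_force: [-0.6, 2.2, 1.6]
gripper_width: 0.0002
finger_force: 1.0
```

```bash
python3 -m creep '[{"claw":0,"dx":0,"dy":-0.05,"dz":0,"yaw":0},{"claw":0,"dx":0,"dy":-0.05,"dz":0,"yaw":0}]'
python3 -m creep '[{"claw":0,"dx":0,"dy":-0.04,"dz":0,"yaw":0},{"claw":0,"dx":0,"dy":-0.04,"dz":0,"yaw":0}]'
```

```text
t: 3.87
ee_pos: [0.5751, 0.1671, 0.0457]
orientation: [0.072, -3.141, -0.001]
contact_force: [-0.6, 8.4, 2.1]
gripper_width: 0.0003
finger_force: 4.4
t: 4.03
ee_pos: [0.5752, 0.167, 0.0458]
orientation: [-0.069, 3.141, 0.01]
contact_force: [-0.3, 14.6, 0.7]
gripper_width: -0.0
finger_force: 7.3
```

```bash
python3 -m creep '[{"claw":0,"dx":0,"dy":0,"dz":0,"yaw":0},{"claw":0,"dx":0,"dy":0,"dz":0,"yaw":0},{"claw":0,"dx":0,"dy":0,"dz":0,"yaw":0},{"claw":0,"dx":0,"dy":0.5,"dz":0,"yaw":0},{"claw":0,"dx":0,"dy":0,"dz":-0.9,"yaw":0},{"claw":0,"dx":0,"dy":0,"dz":-0.9,"yaw":0},{"claw":0,"dx":0.9,"dy":0,"dz":-0.9,"yaw":0},{"claw":0,"dx":0.9,"dy":0,"dz":0,"yaw":0},{"claw":0,"dx":0.9,"dy":0,"dz":0,"yaw":0},{"claw":0,"dx":0,"dy":0,"dz":0,"yaw":0}]'
python3 - <<'E'
from cell import cams
import cv2
I=cams.read_camera("top")["pixels"];J=cams.read_camera("scene")["pixels"]
a=cv2.resize(I[210:300,170:330],(800,450),interpolation=cv2.INTER_CUBIC)
cv2.imwrite("pics/home.png",cv2.vconcat([a[:290],cv2.resize(J[190:280,300:560],(800,277))]))
E
```

```text
t: 4.87
ee_pos: [0.4637, 0.1775, 0.1463]
orientation: [0.075, -3.13, 0.004]
contact_force: [-0.8, -0.5, -0.5]
gripper_width: 0.0001
finger_force: 0.0
```

View pics/home.png

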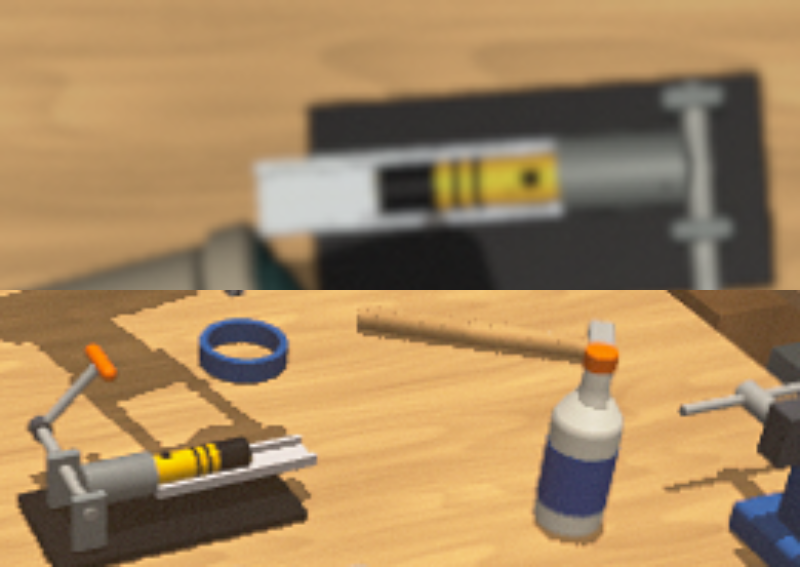

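The torch is home: the lamp edge is at about (246,247) full pixel with about 94 mm showing beyond the mouth, the force stop agreed, and the cradle is flat. Next is the lever.

```bash
python3 -m creep '[{"claw":0,"dx":-0.1,"dy":-0.7,"dz":0,"yaw":0},{"claw":0,"dx":0,"dy":-0.7,"dz":0.5,"yaw":0},{"claw":0,"dx":0,"dy":-0.7,"dz":0.65,"yaw":0},{"claw":0,"dx":0,"dy":0,"dz":0,"yaw":0}]'
python3 -m creep '[{"claw":0,"dx":0,"dy":-0.25,"dz":0,"yaw":0},{"claw":0,"dx":0,"dy":-0.2,"dz":0,"yaw":0},{"claw":0,"dx":0,"dy":-0.2,"dz":0,"yaw":0},{"claw":0,"dx":0,"dy":-0.15,"dz":0,"yaw":0}]'
```

```text
t: 5.3
ee_pos: [0.4796, 0.091, 0.0973]
orientation: [0.069, -3.134, 0.005]
contact_force: [-0.8, -0.7, -0.6]
gripper_width: 0.0001
finger_force: 0.0
t: 5.63
ee_pos: [0.4838, 0.0666, 0.1026]
orientation: [-0.067, 3.138, 0.013]
contact_force: [-2.6, 21.0, 14.0]
gripper_width: -0.0
finger_force: 12.5
```

```bash
python3 -m creep '[{"claw":0,"dx":0,"dy":-0.12,"dz":-0.1,"yaw":0},{"claw":0,"dx":0,"dy":-0.12,"dz":-0.1,"yaw":0},{"claw":0,"dx":0,"dy":-0.13,"dz":-0.08,"yaw":0}]'
python3 -m creep '[{"claw":0,"dx":0,"dy":-0.14,"dz":-0.08,"yaw":0},{"claw":0,"dx":0,"dy":-0.14,"dz":-0.06,"yaw":0},{"claw":0,"dx":0,"dy":-0.15,"dz":-0.06,"yaw":0}]'
```

```text
t: 5.88
ee_pos: [0.4845, 0.0525, 0.1147]
orientation: [-0.07, 3.137, 0.012]
contact_force: [-0.6, 13.1, 9.0]
gripper_width: -0.0
finger_force: 7.5
t: 6.13
ee_pos: [0.4853, 0.035, 0.1234]
orientation: [-0.071, 3.136, 0.011]
contact_force: [-3.1, 9.8, 12.9]
gripper_width: 0.0002
finger_force: 8.0
```

```bash
python3 -m creep '[{"claw":0,"dx":0,"dy":-0.15,"dz":0.05,"yaw":0},{"claw":0,"dx":0,"dy":-0.15,"dz":0.05,"yaw":0},{"claw":0,"dx":0,"dy":-0.15,"dz":0.03,"yaw":0}]'
python3 -m creep '[{"claw":0,"dx":0,"dy":-0.15,"dz":0.03,"yaw":0},{"claw":0,"dx":0,"dy":-0.15,"dz":0.03,"yaw":0},{"claw":0,"dx":0,"dy":-0.15,"dz":0.04,"yaw":0}]'
```

```text
t: 6.38
ee_pos: [0.4864, 0.0199, 0.1257]
orientation: [-0.068, 3.133, 0.019]
contact_force: [-21.9, 20.2, 82.9]
gripper_width: -0.0003
finger_force: 35.7
t: 6.63
ee_pos: [0.488, -0.0067, 0.1253]
orientation: [-0.079, 3.129, -0.012]
contact_force: [-16.6, -4.3, 36.0]
gripper_width: -0.0003
finger_force: 14.0
```

Run:
```python
from cell import cams,status
import cv2
I=cams.read_camera("top")["pixels"];J=cams.read_camera("scene")["pixels"]
print(status.state()["contact_force"],status.state()["ee_pos"])
a=cv2.resize(I[210:310,240:340],(400,400),interpolation=cv2.INTER_CUBIC)
cv2.imwrite("pics/lev.png",cv2.hconcat([a,cv2.resize(J[150:280,280:410],(400,400),interpolation=cv2.INTER_CUBIC)]))
```

```text
[0.04107587 1.6337271  1.10182072] [ 0.48972741 -0.00550014  0.11805369]
```

View pics/lev.png

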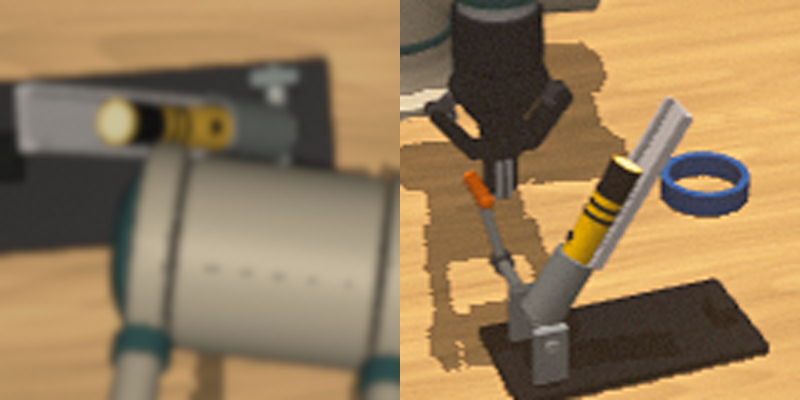

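The lever is past vertical and the cradle is at about 55–60° with the torch home. The fingertip is on the +y side of the bar but barely overlaps it. I'll shift outward past the arm, go lower, and continue pushing.

```bash
python3 -m creep '[{"claw":0,"dx":0,"dy":0.2,"dz":0,"yaw":0},{"claw":0,"dx":0.42,"dy":0,"dz":0,"yaw":0},{"claw":0,"dx":0,"dy":0,"dz":0.45,"yaw":0},{"claw":0,"dx":0,"dy":0,"dz":0,"yaw":0}]'
python3 -m creep '[{"claw":0,"dx":0,"dy":-0.15,"dz":0,"yaw":0},{"claw":0,"dx":0,"dy":-0.15,"dz":0,"yaw":0},{"claw":0,"dx":0,"dy":-0.15,"dz":0,"yaw":0},{"claw":0,"dx":0,"dy":-0.15,"dz":0.05,"yaw":0}]'
```

```text
t: 7.07
ee_pos: [0.466, 0.0035, 0.0914]
orientation: [0.074, -3.136, -0.001]
contact_force: [-0.6, -0.4, -0.7]
gripper_width: 0.0003
finger_force: 0.0
t: 7.4
ee_pos: [0.4698, -0.0208, 0.0912]
orientation: [-0.071, 3.141, 0.004]
contact_force: [0.5, 6.4, -2.4]
gripper_width: -0.0002
finger_force: 2.6
```

```bash
python3 -m creep '[{"claw":0,"dx":0,"dy":-0.15,"dz":0.03,"yaw":0},{"claw":0,"dx":0,"dy":-0.15,"dz":0.03,"yaw":0},{"claw":0,"dx":0,"dy":-0.12,"dz":0,"yaw":0}]'
python3 -m creep '[{"claw":0,"dx":0,"dy":-0.1,"dz":0,"yaw":0},{"claw":0,"dx":0,"dy":-0.1,"dz":0,"yaw":0}]'
```

```text
t: 7.65
ee_pos: [0.4697, -0.0369, 0.0878]
orientation: [0.069, -3.139, -0.007]
contact_force: [0.7, 8.5, -7.3]
gripper_width: 0.0003
finger_force: 4.4
t: 7.82
ee_pos: [0.4693, -0.0435, 0.0874]
orientation: [0.068, -3.137, -0.011]
contact_force: [0.1, 13.2, -9.8]
gripper_width: -0.0003
finger_force: 6.3
```

```bash
python3 -m creep '[{"claw":0,"dx":0,"dy":-0.1,"dz":0.05,"yaw":0},{"claw":0,"dx":0,"dy":-0.1,"dz":0.05,"yaw":0}]'
python3 -m creep '[{"claw":0,"dx":0,"dy":-0.06,"dz":0.04,"yaw":0},{"claw":0,"dx":0,"dy":-0.05,"dz":0,"yaw":0}]'
```

```text
t: 7.98
ee_pos: [0.4695, -0.0443, 0.0865]
orientation: [0.057, -3.138, -0.034]
contact_force: [-6.0, 45.9, 39.7]
gripper_width: 0.0
finger_force: 24.0
t: 8.15
ee_pos: [0.4695, -0.0444, 0.0867]
orientation: [0.054, -3.139, -0.046]
contact_force: [-5.1, 53.8, 37.2]
gripper_width: -0.0003
finger_force: 28.0
```

```bash
python3 -m creep '[{"claw":0,"dx":0,"dy":0.3,"dz":0,"yaw":0},{"claw":0,"dx":0,"dy":0.5,"dz":0,"yaw":0},{"claw":0,"dx":0.5,"dy":0,"dz":-0.9,"yaw":0},{"claw":0,"dx":0.5,"dy":0,"dz":-0.9,"yaw":0},{"claw":0,"dx":0.9,"dy":0,"dz":0,"yaw":0},{"claw":0,"dx":0.5,"dy":0,"dz":0,"yaw":0},{"claw":0,"dx":0,"dy":0,"dz":0,"yaw":0}]'
python3 - <<'E'
from cell import cams,status
import cv2
I=cams.read_camera("top")["pixels"];J=cams.read_camera("scene")["pixels"]
print(status.state()["contact_force"],status.state()["ee_pos"])
a=cv2.resize(I[210:310,240:340],(400,400),interpolation=cv2.INTER_CUBIC)
cv2.imwrite("pics/up.png",cv2.hconcat([a,cv2.resize(J[150:280,260:390],(400,400),interpolation=cv2.INTER_CUBIC)]))
E
```

```text
t: 8.73
ee_pos: [0.3699, -0.0312, 0.1558]
orientation: [0.072, -3.139, 0.001]
contact_force: [-0.1, 0.5, -0.8]
gripper_width: 0.0002
finger_force: 0.0
[-0.36992601  0.58774232  0.10818935] [ 0.3745226  -0.03183935  0.15598197]
```

View pics/up.png

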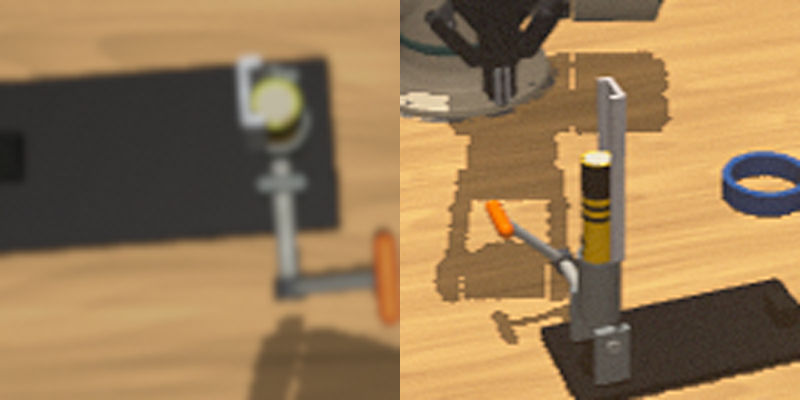

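The cradle looks upright, with the bar at (336,279) and the lamp at (309.3,235.8) in the top view. I'll check these numerically.

Run:
```python
from h import *
from cell import cams
t=load("top");I=cams.read_camera("top")["pixels"]
b,k,p=blobs(I,(5,170,120),(16,255,255),(325,262,350,300))
B=unproj(t,b,.111)[:2];y=np.array([-.0445,.999]);O=np.array([.582,-.003])
print(b,k,B,"dock y",(B-O)@y, "lamp",(unproj(t,(309.3,235.8),.212)[:2]-O)@y)
for z in(.107,):
  for th in (1.4,1.5,1.57): 
    a=np.pi/4+th; print(th,proj(t,[[*(O+np.array([-.095*.999,-.095*.0445])+.08*np.cos(a)*y),.054+.08*np.sin(a)]]))
```

```text
[336.30097087 278.89320388] 103 [ 0.4913716  -0.06316788] dock y -0.05607474749854358 lamp -0.001516717147664563
1.4 [[332.17032317 279.86478711]]
1.5 [[334.83576243 279.7342687 ]]
1.57 [[336.54882444 279.65877921]]
```

```bash
python3 -m creep '[{"claw":0,"dx":0,"dy":-0.8,"dz":0,"yaw":0},{"claw":0,"dx":0,"dy":-0.8,"dz":0,"yaw":0},{"claw":0,"dx":-0.45,"dy":-0.8,"dz":0,"yaw":0},{"claw":0,"dx":-0.45,"dy":-0.8,"dz":0,"yaw":0},{"claw":0,"dx":-0.45,"dy":-0.8,"dz":0,"yaw":0},{"claw":0,"dx":-0.45,"dy":-0.8,"dz":0,"yaw":0},{"claw":0,"dx":-0.45,"dy":-0.8,"dz":0,"yaw":0},{"claw":0,"dx":-0.45,"dy":-0.8,"dz":0,"yaw":0},{"claw":0,"dx":-0.45,"dy":-0.8,"dz":0,"yaw":0},{"claw":0,"dx":-0.45,"dy":-0.8,"dz":0,"yaw":0}]'
python3 -m creep '[{"claw":0,"dx":0,"dy":0,"dz":0,"yaw":0},{"claw":0,"dx":0,"dy":0,"dz":0,"yaw":0}]'
```

```text
t: 9.72
ee_pos: [0.5346, -0.3468, 0.1541]
orientation: [-0.072, 3.141, -0.0]
contact_force: [-0.4, 0.1, 0.2]
gripper_width: -0.0
finger_force: 0.0
t: 9.88
ee_pos: [0.5343, -0.3467, 0.1533]
orientation: [0.07, -3.14, -0.0]
contact_force: [-0.4, 0.9, -0.1]
gripper_width: 0.0002
finger_force: 0.0
```

```bash
python3 -m creep '[{"claw":0,"dx":0.05,"dy":0,"dz":0.8,"yaw":0},{"claw":0,"dx":0,"dy":0,"dz":0.8,"yaw":0},{"claw":0,"dx":0,"dy":0,"dz":0.55,"yaw":0},{"claw":0,"dx":0,"dy":0,"dz":0,"yaw":0},{"claw":0,"dx":0,"dy":0,"dz":0,"yaw":0}]'
python3 -m creep '[{"claw":0,"dx":0,"dy":0,"dz":0.1,"yaw":0},{"claw":0,"dx":0,"dy":0,"dz":0.1,"yaw":0},{"claw":0,"dx":0,"dy":0,"dz":0.05,"yaw":0},{"claw":0,"dx":0,"dy":0,"dz":0,"yaw":0}]'
```

```text
t: 10.3
ee_pos: [0.5299, -0.3429, 0.068]
orientation: [0.074, -3.138, -0.004]
contact_force: [0.2, -0.1, 0.7]
gripper_width: 0.0002
finger_force: 0.0
t: 10.63
ee_pos: [0.5317, -0.3447, 0.0604]
orientation: [-0.073, 3.138, -0.003]
contact_force: [1.2, -0.6, 2.4]
gripper_width: 0.0002
finger_force: 1.1
```

```bash
python3 -m creep '[{"claw":0,"dx":0,"dy":0,"dz":0.06,"yaw":0},{"claw":0,"dx":0,"dy":0,"dz":0.06,"yaw":0},{"claw":0,"dx":0,"dy":0,"dz":0,"yaw":0}]'
python3 -m creep '[{"claw":0,"dx":0,"dy":0,"dz":0.05,"yaw":0},{"claw":0,"dx":0,"dy":0,"dz":0,"yaw":0},{"claw":0,"dx":0,"dy":0,"dz":0,"yaw":0}]'
```

```text
t: 10.88
ee_pos: [0.5317, -0.3447, 0.056]
orientation: [-0.073, 3.138, -0.003]
contact_force: [1.4, 1.0, 7.5]
gripper_width: 0.0001
finger_force: 3.7
t: 11.13
ee_pos: [0.5318, -0.3447, 0.0558]
orientation: [-0.073, 3.137, -0.004]
contact_force: [-1.4, 2.0, 17.6]
gripper_width: -0.0007
finger_force: 8.5
```

```bash
python3 -m creep '[{"claw":0,"dx":0,"dy":0,"dz":-0.8,"yaw":0},{"claw":0,"dx":0,"dy":0,"dz":-0.6,"yaw":0},{"claw":0,"dx":-0.05,"dy":0.8,"dz":0,"yaw":0},{"claw":0,"dx":-0.05,"dy":0.8,"dz":0,"yaw":0},{"claw":0,"dx":0,"dy":0.9,"dz":0,"yaw":0},{"claw":0,"dx":0,"dy":0,"dz":0,"yaw":0},{"claw":0,"dx":0,"dy":0,"dz":0,"yaw":0}]'
```

```text
t: 11.72
ee_pos: [0.5291, -0.242, 0.1082]
orientation: [0.077, -3.139, -0.001]
contact_force: [-0.1, -0.6, 0.2]
gripper_width: 0.0
finger_force: 0.0
```

```bash
python3 -m creep '[{"claw":0,"dx":-0.06,"dy":-0.05,"dz":0.6,"yaw":0},{"claw":0,"dx":0,"dy":0,"dz":0.4,"yaw":0},{"claw":0,"dx":0,"dy":0,"dz":0,"yaw":0},{"claw":0,"dx":0,"dy":0,"dz":0.1,"yaw":0},{"claw":0,"dx":0,"dy":0,"dz":0.1,"yaw":0},{"claw":0,"dx":0,"dy":0,"dz":0,"yaw":0}]'
python3 -m creep '[{"claw":0,"dx":0,"dy":0,"dz":0.06,"yaw":0},{"claw":0,"dx":0,"dy":0,"dz":0.06,"yaw":0},{"claw":0,"dx":0,"dy":0,"dz":0,"yaw":0}]'
```

```text
t: 12.22
ee_pos: [0.5328, -0.2469, 0.0606]
orientation: [-0.072, 3.14, -0.002]
contact_force: [-0.4, -0.9, 1.9]
gripper_width: 0.0
finger_force: 1.1
t: 12.47
ee_pos: [0.5329, -0.2469, 0.0562]
orientation: [-0.073, 3.139, -0.003]
contact_force: [-0.7, -3.0, 4.1]
gripper_width: -0.0001
finger_force: 2.3
```

```bash
python3 -m creep '[{"claw":0,"dx":0,"dy":0,"dz":0.06,"yaw":0},{"claw":0,"dx":0,"dy":0,"dz":0,"yaw":0},{"claw":0,"dx":0,"dy":0,"dz":0,"yaw":0}]'
python3 -m creep '[{"claw":0,"dx":0,"dy":0,"dz":-0.9,"yaw":0},{"claw":0,"dx":0,"dy":0,"dz":-0.9,"yaw":0},{"claw":0,"dx":0,"dy":0,"dz":-0.9,"yaw":0},{"claw":0,"dx":0.9,"dy":0,"dz":0,"yaw":0},{"claw":0,"dx":0.9,"dy":0,"dz":0,"yaw":0},{"claw":0,"dx":0.9,"dy":0,"dz":0,"yaw":0},{"claw":0,"dx":0,"dy":0,"dz":0,"yaw":0},{"claw":0,"dx":0,"dy":0,"dz":0,"yaw":0}]'
python3 - <<'E'
from cell import cams,status
import cv2
I=cams.read_camera("top")["pixels"];J=cams.read_camera("scene")["pixels"]
a=cv2.resize(I[210:310,240:480],(800,333),interpolation=cv2.INTER_CUBIC)
cv2.imwrite("pics/end.png",cv2.vconcat([a,cv2.resize(J[190:290,160:460],(800,267),interpolation=cv2.INTER_CUBIC)]))
E
```

```text
t: 12.72
ee_pos: [0.5329, -0.2469, 0.0559]
orientation: [-0.074, 3.139, -0.004]
contact_force: [-3.6, -1.1, 15.0]
gripper_width: -0.0
finger_force: 7.5
t: 13.38
ee_pos: [0.4231, -0.2501, 0.1613]
orientation: [-0.07, 3.14, 0.002]
contact_force: [0.8, -0.5, -0.2]
gripper_width: -0.0001
finger_force: 0.0
```

View pics/end.png

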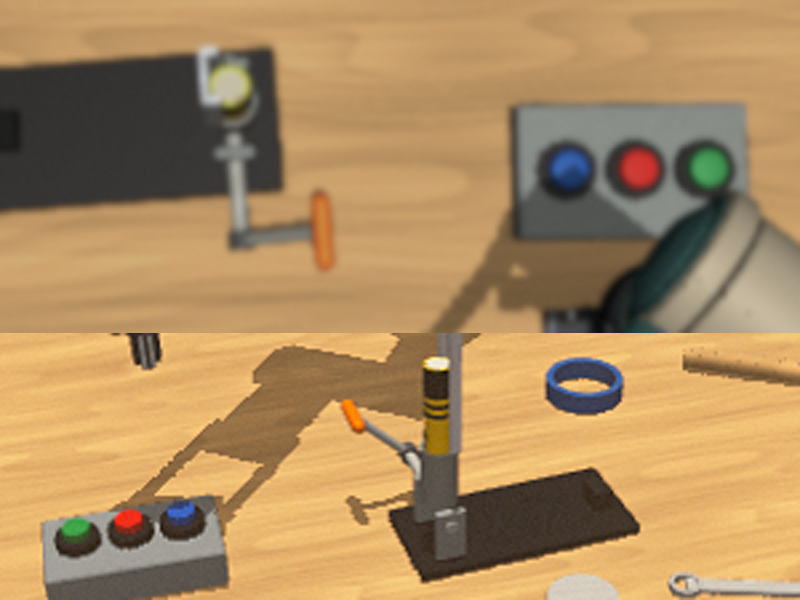

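The torch stands upright in the cup, with the lamp at about (232,85) in the picture. All three keys are up and the arm is clear, so I'm handing in.

```bash
python3 -c "
from cell import hand_in
print(hand_in())"
```

```text
the job is handed in; nothing more can be done
None
```

I handed the job in at about 13.5 s with the torch home and upright in the cup, green then blue pressed fully down, and all keys up again. The wrist force briefly read 83 N during the lever swing, under its 120 N limit. No verdict came back.

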